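# Clear the clamping jig and hold its spring jaw open

### The job

The jig is needed for the next board: lift the handled canister off its bed and set it down upright on the open bench, clear of the jig, without dropping it or disturbing the plane, hammer, offcut and jar. Then take the jaw's crossbar handle and pull the spring-return jaw out until its steel pointer stands opposite the pointed index on the side rail, and keep holding it there: the program finishes with the gripper still holding the jaw at the mark, because the spring closes it when let go.

Things in the scene. Friction and masses are not known exactly. Their poses are not given: they have to be found in the camera images.
- jig: Clamping jig fixed to the bench. Plywood bed 30 mm thick, x -170 to +130, y -100 to +100 mm about its origin (at bench height). The -x end is nearer the robot. On it: fixed fence x 100 to 130 mm and spring block x -170 to -150 mm (tops 70 mm above the bench), sliding jaw between, index rail on the +y edge (y 83 to 99 mm). The jaw is pulled out towards the jig's -x.
- jaw_slide (a joint): Pull-out travel of the jaw in m: 0 = home (sprung closed), grows towards the jig's -x, end stop 0.080. Spring about 6 N at home plus 1 N per 10 mm; it springs back when let go.
- jaw: Sliding jaw: wooden block 40 (x) x 120 (y) mm, from the bed to 65 mm above the bench, with a crossbar handle on top: dark wooden bar 16 (x) x 80 (y) x 16 (height) mm along the jig's y, centre 94 mm above the bench, on two 10 mm steel posts at y = +-33 mm, 21 mm free under the bar. Origin at bed height (z = 30 mm) under the block's centre, at jig x = -30 mm when home; axes as the jig's.
- handle_grip (a point): Centre of the handle's crossbar (94 mm above the bench): pinch it here from above with the fingers closing along the jig's x axis. When the jaw is home it is at jig x = -30, y = 0 mm. With the canister on the bed there is little room on the +x side.
- jaw_pointer (a point): Tip of the small flat steel point on the jaw's +y side, 59 mm above the bench; when home at jig x = -30, y = +71 mm. Moves with the jaw.
- mark: The index: small steel block, 18 mm square, fixed on the side rail, with a flat point towards the jaw. Origin at the tip of the point, 59 mm above the bench; axes as the jig's. It stands at 30 to 60 mm of jaw travel; the jaw is at the mark when both tips have the same x along the jig (they pass 2 mm apart).
- canister: Closed metal canister, 77 mm diameter, 80 mm high, 0.3 to 0.65 kg, at first on the jig's bed between jaw and fence. Origin: centre of its underside, z up. Over the lid a rigid handle: wooden bar 16 (x) x 70 (y) x 16 mm along its y axis, centred 130 mm above the underside, on two thin uprights at y = +-32 mm.
- canister_grip (a point): Centre of the canister's handle bar, 130 mm above its underside; pinch it from above with the fingers closing along the canister's x axis.
- plane: Wooden hand plane, 240 (x) x 60 (y) mm, about 130 mm high; origin under its centre. Leave alone.
- hammer: Hammer lying along its x axis, 260 mm long, head 90 mm wide at +x; origin at bench height midway along it. Leave alone.
- offcut: Wooden offcut 55 x 140 x 45 mm; origin under its centre. Leave alone.
- jar: Closed glass jar, 68 mm diameter, 85 mm high; origin under its centre. Leave alone.
Mind the look-alikes: they are no part of the job. There is more than one size of the canister; the job needs the smallest.

How it is judged:
On the way, in this order (a step that is already met when the one before it is completed fails the run):
1. the canister stands upright and released on the bench, clear of the jig (height (world z) of canister between -0.006 and 0.006 m and angle between canister's own z axis and vertical below 0.1 rad and linear speed of canister below 0.03 m/s and contact force between canister and jig below 0.3 N and contact force between the fingers and canister below 0.2 N), for 0.2 s.
2. the jaw is pulled to the mark by the fingers (x of jaw_pointer in the frame of mark between -0.005 and 0.005 m and contact force between the fingers and jaw above 3 N), for 0.3 s.
At the end, for the whole second after the job is handed in: The fingers hold the jaw's handle (contact over 3 N) with the jaw's pointer within 5 mm of the index along the slide and at rest, while the canister stands upright (within 0.1 rad) and still on the bench, released and not touching the jig (all of step 1 and all of step 2 and velocity of joint jaw_slide between -0.02 and 0.02 m/s); the arm keeps its last pose, push and grip.
It fails at once if the plane, hammer, offcut or jar is moved more than 30 mm (distance of any of plane, hammer, offcut, jar from where it was at the start of the episode above 0.03 m).
It fails at once if the canister is tipped over by more than 0.7 rad (angle between canister's own z axis and vertical above 0.7 rad).
It fails at once if the canister is dropped from a height (height (world z) of canister above 0.06 m and contact force between the fingers and canister below 0.05 N and linear speed of canister above 0.4 m/s).
It also fails if it takes over 45 s, if anything falls off the work surface, if the arm or the gripper's body presses on something with over 40 N, if the wrist force passes 120 N, or if a joint passes its speed limit or range.

### The arm

A 7-joint arm with a two-finger parallel gripper is mounted at the origin on the work surface. World frame = base frame: x ahead of the robot, y to its left, z up, the work surface at z = 0. Lengths are in m, angles in rad, forces in N, time in s.
With the tool pointing down it reaches from about 0.35 to 0.9 m from the base axis. Payload 7.2 kg.
Tool frame: the origin (TCP) lies on the mounting face of the last link; the fingertips stand 173 mm ahead of it and the grasp point (between the pads) lies 155 mm ahead of it; z points along the fingers, y is the line along which they close (so a half turn about z gives the same grasp; the last joint's range is limited). The gripper opens to 85 mm and grips with 20 to 120 N. Pads are 22 mm wide; open, the fingers measure 114 mm over their backs; the gripper's body (76 mm by 85 mm) begins 54 mm behind the grasp point. The pads swing forward as they close: fully open they stand 13 mm farther back than shut.
Start: joints at [-1.266, 0.411, -0.013, 1.596, 0.006, 1.134, -0.082], TCP at [0.228, 0.582, 0.405] pointing down, gripper open.
Joint ranges: [-2.95, 2.95], [-0.29, 1.99], [-1.47, 1.44], [0.14, 2.54], [-1.03, 4.17], [0.13, 1.85], [-2.86, 2.86]. Speed limits (rad/s): [2.39, 2.39, 3.01, 3.01, 3.14, 3.14, 3.14].

### API

Orientations are given as a 3x3 rotation matrix whose columns are the frame's x, y, z axes.
In Python, from workcell import env, vision gives the robot as it stands.
- The arm moves only by the tool move_arm, never from a script. Its argument "plan" is a list of rows, each a list of 5 numbers: the shift along the tool's x, y, z in cm, then the turn about the tool's z in degrees, then the closure in counts, from 0 (fully open) to 255 (shut). A call has 1 to 20 rows; each row shifts and turns the commanded pose from where the row before left it, along the tool's axes as they then stand; what a row does not reach is not made up. A row lasts 1/8 s, in which the tool goes at most 62.5 mm and 10.7 degrees, less where a joint would pass 70% of its speed; a pose out of reach is approached as far as the arm can. A call is refused whole if a number of a shift passes 6.25 or a number of a turn 10.7, either way. A call with a gripper value outside its range is refused whole. The fingers move at their own pace and stop on an object; the grip force is fixed at half the most. Time passes only in rows, so rows that do not move let the fingers close. It gives the time, the measured TCP pose, the force, the opening and the grip force at its end, in the units of the state.
- env.sense(): the state, without advancing time (a new reading comes with each control period).
- vision.snapshot(name): name is "side" or "top"; returns (picture, depth): 400x640x3 uint8, red, green, blue; 400x640 float32, m along the optical axis (not along the pixel's ray), 0 where there is no reading.
- vision.camera_model(name): a dict with "camera_matrix" (3x3 intrinsics, pixels), "dist" ([k1, k2, p1, p2, k3] as OpenCV has them; the pictures are not rectified), "rvec" (rotation vector, rad) and "tvec" (3), from world to camera coordinates, as OpenCV has them. Camera axes: x right, y down, z forward; pixel columns grow to the right and rows downward; lengths in m; the calibration is good to about 2 mm. A picture is of the moment at which its call begins. camera_model takes no time and is no camera call.
- env.finish_job(): hands the job in; it is judged then, once.
Trained networks look in the newest picture that a camera, given by its name, has taken for a name from the list of things; names that differ only in an ending like _2 or _b are one class to them, and where a whole thing is asked for, a point or a joint stands for the part that bears it (a point fixed in the world has none). Each returns a list of dicts, best first, with "p" (0 to 1); they miss things now and then, are a little off and sometimes report something else, mostly with a low value. They report only what shows in the picture. A call takes as long as a camera call. They do not tell look-alikes from the thing itself.
- vision.regions_of(camera, name): "mask" (400x640 bool, what is visible of it) and "extent" ([left, top, right, bottom] in pixels, round what is visible of it).
The state is a dict: "t": time; "q": joint angles; "qvel": joint speeds; "joint_torque": joint torques, N m; "position": TCP position; "ee_rot": TCP orientation; "contact_force": force on the tool from outside, world axes, zero at the start; "moment": the same for the moment, N m; "opening": opening from 0.0 (shut) to 1.0 (fully open); "gripper_force": force on a finger pad.
Only numpy, scipy, OpenCV 4.12 (cv2) and the standard library are available. Lean on these libraries where they do the work, as an engineer would, in place of code of your own. Each camera call takes 0.05 s, during which the arm holds its last target. There are 200 camera calls.

## Working session

There is one attempt and no reset: what is moved stays moved. The work goes in short steps, Python scripts to look and compute and a tool call to move; the robot and the scene stay as the last step left them, time stands still between calls to the robot, and variables do not carry over. Pictures are saved under pics/ and viewed, at most 10 in all, crops included, and the job is handed in when it is done.

Besides the shell and the picture viewer there is one more tool, called after ">>>" as a command line: name --pt "numbers of a row" for each row, then --argument value for the rest. move_arm: Moves the arm, as the interface text tells. Its arguments: {"type":"object","properties":{"plan":{"type":"array","items":{"type":"array","items":{"type":"number"}}}},"required":["plan"]}

```bash
mkdir -p pics; ls; cat > h.py <<'E'
import numpy as np, cv2
from workcell import env, vision
def snap(c):
    im,d=vision.snapshot(c); return im,d
def cloud(c,d):
    m=vision.camera_model(c); K=np.array(m["camera_matrix"]);D=np.array(m["dist"])
    R,_=cv2.Rodrigues(np.array(m["rvec"]));t=np.array(m["tvec"]).reshape(3)
    v,u=np.mgrid[0:400,0:640]
    p=cv2.undistortPoints(np.stack([u,v],-1).reshape(-1,1,2).astype(float),K,D).reshape(400,640,2)
    P=np.dstack([p*d[...,None],d])
    W=(P-t)@R; W[d<=0]=np.nan
    return W
def save(n,im): cv2.imwrite("pics/"+n,cv2.cvtColor(im,cv2.COLOR_RGB2BGR))
E
python3 - <<'E'
from h import *
for c in ("top","side"):
    im,d=snap(c); save(c+"1.png",im); np.save(c+"d.npy",d); np.save(c+"i.npy",im)
    W=cloud(c,d)
    np.set_printoptions(precision=3,suppress=True)
    for n in ("canister","jig","jaw","mark","handle_grip","canister_grip"):
        try:
            for r in vision.regions_of(c,n):
                if r["p"]<0.3: continue
                w=W[r["mask"]]; w=w[~np.isnan(w[:,0])]
                print(c,n,round(r["p"],2),np.array(r["extent"]),np.percentile(w,[3,50,97],axis=0).tolist() if len(w) else None)
        except Exception as e: print(c,n,e)
s=env.sense();print(s["t"],s["position"],s["ee_rot"],s["opening"])
E
```

```text
pics
top canister 0.97 [294.   87.9 330.3 132.1] [[0.7431126602396516, -0.042879166332785046, 0.005280356991256543], [0.7768547233472127, -0.0030171297151643977, 0.1030206112598441], [0.8299672185408523, 0.04133275610458015, 0.1812316997237233]]
top canister 0.7 [248.4 142.3 285.2 179.2] [[0.5983880142112686, 0.09179234213697683, 0.02375232438557799], [0.6362829216106435, 0.13311950282531357, 0.10366746900333466], [0.6859724422091645, 0.17785044996556493, 0.18081794293146589]]
top jig 0.97 [298.1 147.5 389.  255.7] [[0.37727800497213776, -0.1991186080189331, 0.02308376354656062], [0.5090824705520036, -0.09865428247937208, 0.03223886640701725], [0.6643377675469444, 0.015036733446350434, 0.09666265042954866]]
top jaw 0.66 [320.1 194.1 365.6 217.6] [[0.4842361003599341, -0.1485097171059598, 0.029108790635138552], [0.5090886005611638, -0.0930909308497997, 0.06481304770147507], [0.537052565959682, -0.0363915111707741, 0.10473668470338583]]
top mark 0.61 [315.8 223.5 322.9 229.2] [[0.43720345974651886, -0.03304703327907903, 0.05530040786042423], [0.44499121623314225, -0.02100420718321061, 
[... 3124 characters left out ...]
806482097, 0.10684984943995804], [0.6413515023723996, 0.08363440971650296, 0.16690934580936137]]
side canister_grip 0.65 [304.9 146.3 333.8 209.8] [[0.5976165592447441, 0.08674215016891745, 0.0063371053391816055], [0.6345505095523192, 0.113276697078545, 0.09981959310786118], [0.6820471549731678, 0.17536083274558478, 0.17728048613519687]]
side canister_grip 0.64 [361.3 154.3 394.8 214.9] [[0.7432799203204016, -0.05195199686611033, 0.0057229931168903], [0.7711312279144624, -0.021408361079757375, 0.09750616296549061], [0.8262035589552383, 0.024693324282382172, 0.1771264774696496]]
0.7 [0.228 0.582 0.405] [[-0.931  0.364  0.   ]
 [ 0.364  0.931  0.   ]
 [-0.     0.    -1.   ]] 0.9979102505439434
```

```bash
python3 - <<'E'
from h import *
np.set_printoptions(precision=4,suppress=True)
im=np.load("topi.npy"); save("crop1.png",cv2.resize(im[75:275,230:400],None,fx=3,fy=3,interpolation=cv2.INTER_CUBIC)[:600])
W=cloud("top",np.load("topd.npy"))
S=cloud("side",np.load("sided.npy"))
for nm,C in(("top",W),("side",S)):
    x,y,z=np.moveaxis(C,-1,0)
    # rects: fence top, block top, bar tops
    def box(m,l):
        p=C[m]
        if len(p)<5: print(nm,l,"few",len(p)); return
        r=cv2.minAreaRect((p[:,:2]*1000).astype(np.float32)); print(nm,l,len(p),r,"z",np.median(p[:,2]))
    with np.errstate(all="ignore"):
        near=(x>.3)&(x<.72)&(y>-.26)&(y<.06)
        box(near&(abs(z-.07)<.006)&(x>.61),"fence")
        box(near&(abs(z-.07)<.006)&(x<.42),"block")
        box(near&(z>.096)&(z<.108)&(x<.55)&(x>.46),"handle")
        box((z>.158)&(z<.175)&(x>.53)&(x<.63)&(y<.02)&(y>-.12),"cbar")
        box((z>.10)&(z<.118)&(x>.53)&(x<.63)&(y<.02)&(y>-.12),"clid")
        box((abs(z-.03)<.005)&near,"bed")
E
```

```text
top fence 492 ((652.0957641601562, -56.403343200683594), (30.662063598632812, 160.06222534179688), 15.571221351623535) z 0.06949182059324313
top block 329 ((387.26068115234375, -129.70639038085938), (20.127803802490234, 150.22149658203125), 15.523969650268555) z 0.069330864146086
top handle 165 ((522.4413452148438, -76.48709869384766), (50.25990295410156, 111.84977722167969), 0.22268380224704742) z 0.10178301169610364
top cbar 144 ((576.6765747070312, -43.679500579833984), (16.479663848876953, 69.41239929199219), 35.982460021972656) z 0.16599852027448145
top clid 395 ((575.6951293945312, -42.75557327270508), (73.77753448486328, 74.6609878540039), 89.67048645019531) z 0.10871399060159825
top bed 3108 ((521.9161987304688, -92.24284362792969), (299.1039123535156, 200.01089477539062), 15.400635719299316) z 0.02968621278386402
side fence 311 ((652.07568359375, -60.05857849121094), (33.550559997558594, 159.03863525390625), 15.438673973083496) z 0.06834278757264985
side block 382 ((387.41119384765625, -132.06846618652344), (22.96306610107422, 150.15452575683594), 16.484783172607422) z 0.06882511820308328
side handle 191 ((521.7566528320312, -78.66548156738281), (117.41188049316406, 53.56015396118164), 88.3729019165039) z 0.10054437416961612
side cbar 132 ((576.2544555664062, -47.21237564086914), (17.729591369628906, 68.48688507080078), 38.810752868652344) z 0.16551876647155916
side clid 406 ((575.3099975585938, -47.097991943359375), (75.10122680664062, 76.06684112548828), 7.801662921905518) z 0.10806263343738116
side bed 2717 ((522.0559692382812, -96.76258850097656), (301.33489990234375, 198.67222595214844), 14.984907150268555) z 0.028860715793064984
```

View pics/top1.png

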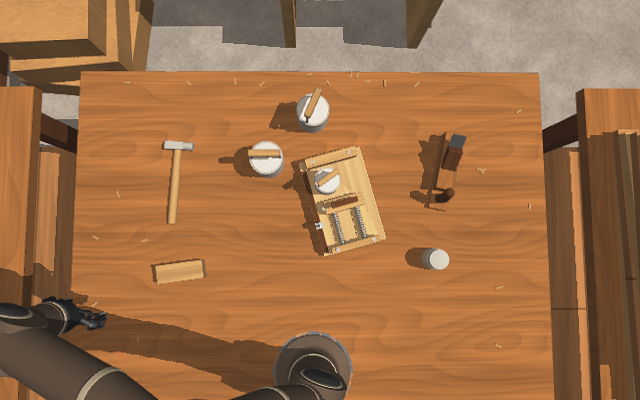

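View pics/crop1.png

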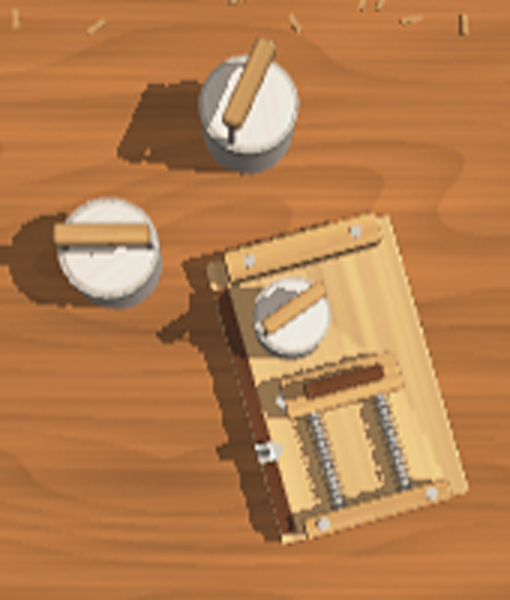

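The target is the canister at px (327,180): the smallest lid at 75 mm, and the only one on the bed (lid top at z 0.109 = 30 + 80 mm). The two at (312,110) and (266,158) are larger and stand on the bench. The enlarged crop confirms this. Jig origin is about (541,-88) mm at yaw 15.5°. The canister is at (576,-45) with its x axis at about 37°.

>>> move_arm --pt "-4.25 -3.52 0 0 0" --pt "-4.25 -3.52 0 0 0" --pt "-4.25 -3.52 0 0 0" --pt "-4.25 -3.52 0 0 0" --pt "-4.25 -3.52 0 0 0" --pt "-4.25 -3.52 0 0 0" --pt "-4.25 -3.52 0 0 0" --pt "-4.25 -3.52 0 0 0" --pt "-4.25 -3.52 0 0 0" --pt "-4.25 -3.52 0 0 0" --pt "-4.25 -3.52 0 0 0" --pt "-4.25 -3.52 0 0 0" --pt "-4.25 -3.52 0 0 0" --pt "0 0 0 10.4 0" --pt "0 0 0 10.4 0" --pt "0 0 0 10.4 0" --pt "0 0 0 0 0" --pt "0 0 0 0 0"

```text
t: 2.95
position: [0.5755, -0.0452, 0.4047]
ee_rot: [[-0.611, 0.791, 0.0], [0.791, 0.611, 0.0], [-0.0, 0.0, -1.0]]
contact_force: [0.9, 0.2, 0.1]
opening: 0.999
gripper_force: 0.0
```

>>> move_arm --pt "0 0 3 0 0" --pt "0 0 3 0 0" --pt "0 0 2 0 0" --pt "0 0 1 0 0" --pt "0 0 0 0 0" --pt "0 0 0 0 255" --pt "0 0 0 0 255" --pt "0 0 0 0 255" --pt "0 0 0 0 255" --pt "0 0 0 0 255" --pt "0 0 0 0 255" --pt "0 0 0 0 255"

```text
t: 4.45
position: [0.5758, -0.0452, 0.315]
ee_rot: [[-0.608, 0.794, 0.001], [0.794, 0.608, 0.0], [-0.0, 0.001, -1.0]]
contact_force: [0.7, 1.4, 2.7]
opening: 0.173
gripper_force: 60.8
```

>>> move_arm --pt "0 0 -1 0 255" --pt "0 0 -2 0 255" --pt "0 0 -2.5 0 255" --pt "0 0 -2.5 0 255" --pt "0 0 -1 0 255" --pt "0 0 0 0 255" --pt "0 0 0 0 255"

```text
t: 5.32
position: [0.5751, -0.0452, 0.4035]
ee_rot: [[-0.608, 0.794, -0.002], [0.794, 0.608, -0.0], [0.001, -0.002, -1.0]]
contact_force: [0.0, -0.4, -3.9]
opening: 0.179
gripper_force: 59.8
```

>>> move_arm --pt "1 0.1 0 0 255" --pt "2 0.3 0 0 255" --pt "3.5 0.45 0 0 255" --pt "4 0.5 0 0 255" --pt "4 0.5 0 0 255" --pt "4 0.5 0 0 255" --pt "3.2 0.4 0 0 255" --pt "2 0.3 0 0 255" --pt "1 0.1 0 0 255" --pt "0 0 1 0 255" --pt "0 0 2 0 255" --pt "0 0 2.5 0 255" --pt "0 0 2.5 0 255" --pt "0 0 2 0 255" --pt "0 0 1 0 255" --pt "0 0 0.3 0 255" --pt "0 0 0 0 255" --pt "0 0 0 0 255"

```text
t: 7.58
position: [0.4507, 0.17, 0.2923]
ee_rot: [[-0.608, 0.794, 0.001], [0.794, 0.608, 0.001], [-0.0, 0.001, -1.0]]
contact_force: [0.4, 0.3, -4.3]
opening: 0.172
gripper_force: 59.8
```

```bash
python3 - <<'E'
from h import *
im,d=snap("side"); W=cloud("side",d); x,y,z=np.moveaxis(W,-1,0)
with np.errstate(all="ignore"):
    for r in [(x>.38)&(x<.52)&(y>.09)&(y<.25)&(z<.10)&(z>.005)]:
        p=W[r]; print(np.percentile(p,[2,50,98],axis=0), (p[:,2]>.07).sum(), np.median(p[(p[:,2]>.074)][:,2]))
save("s2.png",cv2.resize(im[120:300,220:420],None,fx=3,fy=3))
print(env.sense()["position"],env.sense()["contact_force"])
E
```

```text
[[0.41395354 0.12988875 0.00947359]
 [0.4424643  0.1440763  0.07179252]
 [0.48153221 0.19482847 0.0890201 ]] 355 0.0853396485418648
[0.45061922 0.17000199 0.2923147 ] [-0.63521706  0.41404442 -4.95247225]
```

View pics/s2.png

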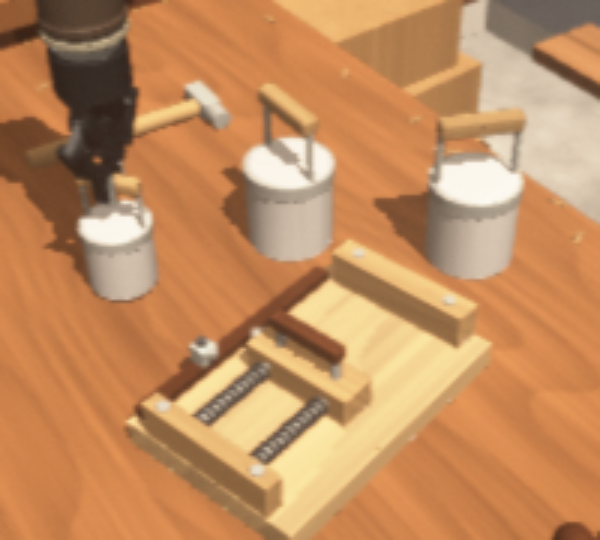

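The canister hangs upright in the gripper at crop px (120,250), about 7 mm above the bench and clear of the jig.

>>> move_arm --pt "0 0 0.2 0 255" --pt "0 0 0.2 0 255" --pt "0 0 0.2 0 255" --pt "0 0 0 0 255" --pt "0 0 0 0 255"

```text
t: 8.25
position: [0.4504, 0.1699, 0.2857]
ee_rot: [[-0.608, 0.794, -0.0], [0.794, 0.608, -0.0], [-0.0, -0.0, -1.0]]
contact_force: [0.3, 0.8, -5.3]
opening: 0.171
gripper_force: 59.8
```

>>> move_arm --pt "0 0 0.1 0 255" --pt "0 0 0.1 0 255" --pt "0 0 0 0 255" --pt "0 0 0 0 255"

```text
t: 8.75
position: [0.451, 0.1702, 0.2847]
ee_rot: [[-0.608, 0.794, 0.002], [0.794, 0.608, 0.001], [-0.0, 0.002, -1.0]]
contact_force: [-0.2, -1.0, 6.0]
opening: 0.176
gripper_force: 61.1
```

>>> move_arm --pt "0 0 0 0 180" --pt "0 0 0 0 120" --pt "0 0 0 0 60" --pt "0 0 0 0 0" --pt "0 0 0 0 0" --pt "0 0 0 0 0" --pt "0 0 -2 0 0" --pt "0 0 -4 0 0" --pt "0 0 -4 0 0" --pt "0 0 0 0 0" --pt "0 0 0 0 0"

```text
t: 10.12
position: [0.4501, 0.1699, 0.3833]
ee_rot: [[-0.608, 0.794, -0.0], [0.794, 0.608, 0.0], [0.0, -0.0, -1.0]]
contact_force: [-0.5, -0.9, 0.1]
opening: 1.0
gripper_force: 0.0
```

```bash
python3 - <<'E'
from h import *
np.set_printoptions(precision=4,suppress=True)
a=np.deg2rad(15.5);R=np.array([[np.cos(a),-np.sin(a)],[np.sin(a),np.cos(a)]]);o=np.array([.5413,-.0882])
for c in("top","side"):
    im,d=snap(c); W=cloud(c,d); x,y,z=np.moveaxis(W,-1,0); J=(W[...,:2]-o)@R
    with np.errstate(all="ignore"):
        q=(x>.38)&(x<.52)&(y>.1)&(y<.24)
        for l,m in (("bar",q&(z>.125)&(z<.145)),("lid",q&(z>.07)&(z<.09))):
            p=W[m]; print(c,l,len(p),cv2.minAreaRect((p[:,:2]*1000).astype(np.float32)) if len(p)>4 else "",np.median(p[:,2]))
        m=(z>.097)&(z<.108)&(abs(J[...,0]+30e-3)<.025)&(abs(J[...,1])<.06)
        p=J[m]*1000; print(c,"handle jig",len(p),np.percentile(p,[5,50,95],axis=0))
        m=(z>.054)&(z<.075)&(J[...,0]>-.13)&(J[...,0]<-.05)&(J[...,1]>.068)&(J[...,1]<.105)
        p=J[m]*1000; print(c,"mark jig",len(p),np.percentile(p,[5,50,95],axis=0),np.median(z[m]))
    M=vision.camera_model(c)
    def pr(jx,jy,h):
        w=np.append(R@np.array([jx,jy])+o,h); return cv2.projectPoints(w[None],np.array(M["rvec"]),np.array(M["tvec"]),np.array(M["camera_matrix"]),np.array(M["dist"]))[0].ravel()
    print("proj pointer",pr(-.03,.071,.059),"mark45",pr(-.075,.073,.059))
    u,v=pr(-.055,.07,.059).astype(int)
    save(c+"m.png",cv2.resize(im[v-18:v+18,u-18:u+18],None,fx=14,fy=14,interpolation=cv2.INTER_CUBIC)); print("crop origin",u-18,v-18)
E
python3 -c "
import cv2,numpy as np
cv2.imwrite('pics/m.png',cv2.resize(np.hstack([cv2.imread('pics/topm.png'),cv2.imread('pics/sidem.png')]),(800,400)))"
```

```text
top bar 32 ((464.2836608886719, 150.5667724609375), (14.127854347229004, 19.522375106811523), 35.96622085571289) 0.13650866315841542
top lid 134 ((454.2402648925781, 147.4803466796875), (63.54399871826172, 28.05910301208496), 4.49521541595459) 0.07870940095270684
top handle jig 130 [[-36.8482 -33.6297]
 [-29.9852  -0.3163]
 [-22.8818  36.7111]]
top mark jig 49 [[-83.7472  79.4852]
 [-75.6816  90.4366]
 [-67.5737 101.1506]] 0.06209204505716739
proj pointer [321.1615 209.4385] mark45 [324.5709 223.937 ]
crop origin 305 199
side bar 128 ((449.25177001953125, 168.56492614746094), (19.574560165405273, 73.41032409667969), 36.078269958496094) 0.13440292371212614
side lid 312 ((449.94915771484375, 167.3521728515625), (78.0438003540039, 75.29821014404297), 16.95438575744629) 0.07785952057720724
side handle jig 133 [[-37.7446 -38.6816]
 [-31.2299  -3.2137]
 [-23.3443  32.5692]]
side mark jig 52 [[-84.3714  76.3365]
 [-78.5449  85.978 ]
 [-67.647   96.0303]] 0.06052667284635699
proj pointer [303.5131 229.535 ] mark45 [292.1317 237.7041]
crop origin 279 216
```

View pics/m.png

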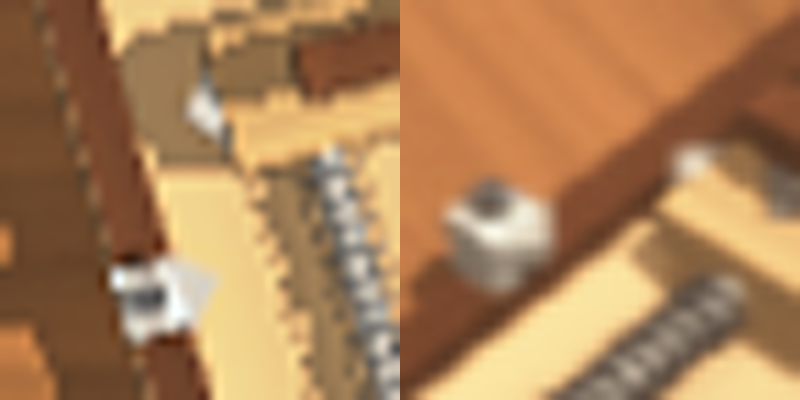

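The canister stands upright and released at (0.450, 0.168). In the top crop the index tip is at (215,282) and the jaw pointer tip at (190,105), so the travel is about 46 to 49 mm. Now to the jaw handle.

>>> move_arm --pt "-2 -0.9 -1 0 0" --pt "-4.2 -1.9 0 0 0" --pt "-5 -2.27 0 0 0" --pt "-5 -2.27 0 0 0" --pt "-5 -2.27 0 0 0" --pt "-3.84 -1.73 0 0 0" --pt "0 0 1 7.3 0" --pt "0 0 3 7.3 0" --pt "0 0 3 7.3 0" --pt "0 0 2 0 0" --pt "0 0 0 0 0" --pt "0 0 0 0 0"

```text
t: 11.72
position: [0.5127, -0.098, 0.3039]
ee_rot: [[-0.268, 0.963, -0.0], [0.963, 0.268, -0.0], [-0.0, -0.0, -1.0]]
contact_force: [1.2, 0.4, -0.1]
opening: 1.0
gripper_force: 0.0
```

>>> move_arm --pt "0 0 2 0 0" --pt "0 0 2 0 0" --pt "0 0 1.4 0 0" --pt "0 0 0 0 0" --pt "0 0 0 0 255" --pt "0 0 0 0 255" --pt "0 0 0 0 255" --pt "0 0 0 0 255" --pt "0 0 0 0 255" --pt "0 0 0 0 255" --pt "0 0 0 0 255"

```text
t: 13.1
position: [0.514, -0.0973, 0.2503]
ee_rot: [[-0.269, 0.963, 0.004], [0.963, 0.269, 0.0], [-0.001, 0.003, -1.0]]
contact_force: [4.8, 1.9, -0.8]
opening: 0.174
gripper_force: 59.5
```

>>> move_arm --pt "0 -0.5 0 0 255" --pt "0 -1 0 0 255" --pt "0 -1 0 0 255" --pt "0 -1 0 0 255" --pt "0 -0.6 0 0 255" --pt "0 -0.4 0 0 255" --pt "0 0 0 0 255" --pt "0 0 0 0 255"

```text
t: 14.1
position: [0.4714, -0.109, 0.2503]
ee_rot: [[-0.269, 0.963, 0.005], [0.963, 0.269, -0.0], [-0.002, 0.005, -1.0]]
contact_force: [9.5, 4.1, -6.2]
opening: 0.175
gripper_force: 58.9
```

```bash
python3 - <<'E'
from h import *
np.set_printoptions(precision=4,suppress=True)
a=np.deg2rad(15.5);R=np.array([[np.cos(a),-np.sin(a)],[np.sin(a),np.cos(a)]]);o=np.array([.5413,-.0882])
print("TCP jig",(env.sense()["position"][:2]-o)@R)
out=[]
for c in("top","side"):
    im,d=snap(c); W=cloud(c,d); z=W[...,2]; J=(W[...,:2]-o)@R
    with np.errstate(all="ignore"):
        m=(z>.060)&(z<.069)&(J[...,0]>-.13)&(J[...,0]<-.03)&(J[...,1]>-.058)&(J[...,1]<.058)
        p=J[m]*1000; print(c,"jawtop",len(p),np.percentile(p,[3,50,97],axis=0))
    M=vision.camera_model(c)
    def pr(jx,jy,h):
        w=np.append(R@np.array([jx,jy])+o,h); return cv2.projectPoints(w[None],np.array(M["rvec"]),np.array(M["tvec"]),np.array(M["camera_matrix"]),np.array(M["dist"]))[0].ravel()
    p0=pr(-.075,.072,.059);u,v=p0.astype(int)-12
    k=cv2.resize(im[v:v+24,u:u+24],(400,400),interpolation=cv2.INTER_CUBIC)
    for jx in(-.070,-.075,-.080):
        l=[tuple(int(t) for t in (pr(jx,jy,.059)-[u,v]+.5)*400/24) for jy in(.095,.06)]
        cv2.line(k,l[0],l[1],(255,0,0) if jx==-.075 else (0,0,255),1)
    out.append(k)
save("m2.png",np.hstack(out))
E
```

```text
TCP jig [-0.0729 -0.0014]
top jawtop 50 [[-80.1787  35.9213]
 [-63.6023  49.3492]
 [-52.4259  57.4471]]
side jawtop 324 [[-93.8527 -55.6472]
 [-81.7285 -15.1669]
 [-57.9577  53.0168]]
```

View pics/m2.png

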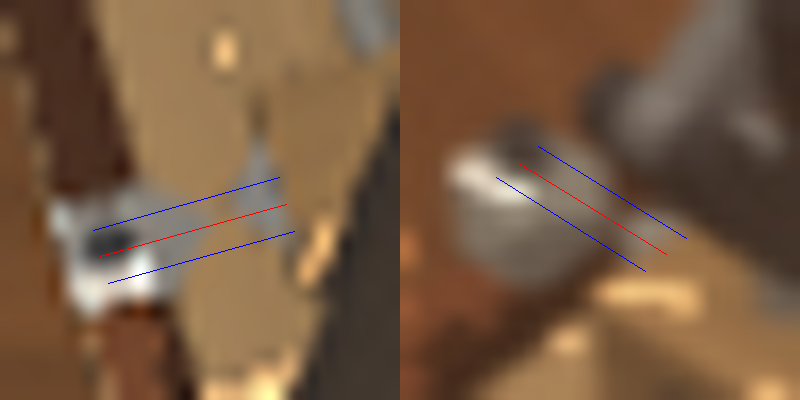

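The top crop shows the index tip at about (205,225) on the -75 mm line. The pointer tip is at about (240,195), a few mm short. I'll check that with depth.

```bash
python3 - <<'E'
from h import *
np.set_printoptions(precision=1,suppress=True,linewidth=150)
a=np.deg2rad(15.5);R=np.array([[np.cos(a),-np.sin(a)],[np.sin(a),np.cos(a)]]);o=np.array([.5413,-.0882])
im,d=snap("top"); im2,d2=snap("side")
for c,nm,D,X in(("top","home",np.load("topd.npy"),-30),("side","home",np.load("sided.npy"),-30),("top","now",d,-73),("side","now",d2,-73)):
    W=cloud(c,D); z=W[...,2]; J=(W[...,:2]-o)@R*1000
    with np.errstate(all="ignore"):
        hi=(z>.045)&(z<.075)
        P=J[hi&(J[...,1]>60)&(J[...,1]<72.5)&(abs(J[...,0]-X)<14)]
        K=J[hi&(J[...,1]>72.5)&(J[...,1]<82)&(abs(J[...,0]+75)<14)]
    for l,p in(("ptr",P),("mark",K)):
        p=p[p[:,1].argsort()]
        print(c,nm,l,len(p),"mid x",(p[:,0].min()+p[:,0].max())/2 if len(p) else "", "mean",p.mean(0) if len(p) else "")
        print(p.round(1).tolist())
save("m3.png",cv2.resize(im[212:236,312:336],(480,480),interpolation=cv2.INTER_NEAREST))
E
```

```text
top home ptr 16 mid x -29.631543086358327 mean [-29.8  63.9]
[[-34.8, 60.2], [-22.8, 60.3], [-25.4, 60.9], [-37.9, 61.3], [-28.5, 61.9], [-31.1, 62.4], [-21.4, 62.8], [-34.2, 63.4], [-24.6, 63.8], [-37.1, 64.2], [-27.6, 64.7], [-30.4, 65.4], [-33.4, 66.3], [-26.6, 67.5], [-29.6, 68.3], [-32.2, 68.9]]
top home mark 7 mid x -75.0191430668161 mean [-75.   78.9]
[[-74.9, 75.0], [-73.9, 77.7], [-76.9, 78.6], [-79.8, 79.4], [-70.3, 79.8], [-73.0, 80.4], [-76.0, 81.4]]
side home ptr 8 mid x -27.711428445923275 mean [-27.1  63.9]
[[-22.0, 60.7], [-25.3, 61.7], [-33.2, 62.1], [-28.7, 62.4], [-22.2, 64.5], [-33.4, 65.7], [-28.1, 67.0], [-23.4, 67.3]]
side home mark 19 mid x -75.17843698851702 mean [-76.4  78.3]
[[-75.5, 73.5], [-73.9, 74.5], [-77.5, 75.4], [-76.8, 75.5], [-76.5, 76.1], [-79.6, 77.3], [-70.8, 77.5], [-78.4, 77.8], [-78.6, 78.0], [-82.3, 78.4], [-68.8, 79.3], [-72.7, 79.6], [-80.3, 80.3], [-75.8, 80.3], [-84.3, 80.4], [-71.5, 80.5], [-83.5, 80.8], [-79.4, 80.9], [-66.1, 81.9]]
top now ptr 18 mid x -72.16141865264801 mean [-74.   64.1]
[[-78.8, 60.2], [-69.4, 60.8], [-84.4, 61.2]
[... 232 characters left out ...]
ow mark 7 mid x -75.04529942750526 mean [-75.   78.9]
[[-74.7, 74.6], [-74.0, 77.8], [-76.8, 78.4], [-79.7, 79.3], [-70.4, 80.0], [-73.1, 80.6], [-76.1, 81.4]]
side now ptr 6 mid x -74.3388613317258 mean [-74.7  63.3]
[[-79.2, 61.6], [-78.0, 62.5], [-73.4, 63.1], [-69.5, 63.2], [-73.6, 63.2], [-74.3, 66.2]]
side now mark 22 mid x -76.15945586901518 mean [-77.3  78.1]
[[-75.6, 72.9], [-75.9, 73.1], [-75.1, 73.2], [-81.3, 75.4], [-76.6, 76.4], [-75.4, 76.6], [-83.6, 76.9], [-79.5, 77.0], [-75.3, 77.1], [-75.6, 77.1], [-71.1, 77.2], [-81.5, 78.9], [-77.2, 79.2], [-68.5, 79.7], [-80.2, 80.0], [-75.9, 80.2], [-83.9, 80.5], [-83.5, 81.3], [-83.7, 81.5], [-76.1, 81.6], [-70.5, 81.7], [-74.1, 81.8]]
```

View pics/m3.png

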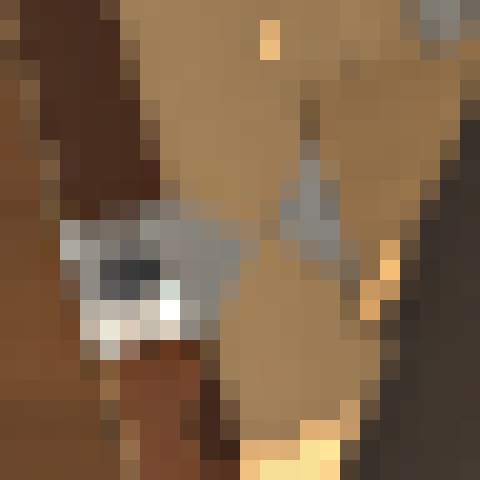

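Depth puts the pointer at about -73.7 mm and the index at -75.0 mm, and the picture shows the tips at (285,222) and (245,245). The jaw is about 1.3 mm short, so I'll pull that much further.

>>> move_arm --pt "0 -0.15 0 0 255" --pt "0 0 0 0 255" --pt "0 0 0 0 255" --pt "0 0 0 0 255" --pt "0 0 0 0 255" --pt "0 0 0 0 255"

```text
t: 15.05
position: [0.47, -0.1094, 0.2503]
ee_rot: [[-0.269, 0.963, 0.005], [0.963, 0.269, -0.0], [-0.002, 0.005, -1.0]]
contact_force: [9.7, 3.3, -4.7]
opening: 0.175
gripper_force: 58.9
```

```bash
python3 - <<'E'
from h import *
np.set_printoptions(precision=4,suppress=True)
s=env.sense();print(s["t"],s["position"],s["contact_force"],s["gripper_force"],np.abs(s["qvel"]).max())
a=np.deg2rad(15.5);R=np.array([[np.cos(a),-np.sin(a)],[np.sin(a),np.cos(a)]]);o=np.array([.5413,-.0882])
im,d=snap("top");W=cloud("top",d);z=W[...,2];J=(W[...,:2]-o)@R*1000
with np.errstate(all="ignore"): p=J[(z>.045)&(z<.075)&(J[...,1]>64.8)&(J[...,1]<72.5)&(abs(J[...,0]+75)<12)]
print(p)
im,d=snap("side");W=cloud("side",d);x,y,z=np.moveaxis(W,-1,0)
with np.errstate(all="ignore"): m=(x>.38)&(x<.52)&(y>.1)&(y<.24)&(z>.072)&(z<.085)
print("lid",m.sum(),np.median(W[m],axis=0))
E
```

```text
15.05 [ 0.47   -0.1094  0.2503] [ 9.7185  3.324  -4.6604] 58.88866424560547 0.0033672284256916537
[[-70.6318  67.3882]
 [-73.4062  68.0038]
 [-74.2216  65.0852]
 [-76.525   69.202 ]
 [-77.2511  66.1413]
 [-80.0742  66.814 ]]
lid 297 [0.4467 0.1633 0.078 ]
```

The pointer is now at about -75 mm, opposite the index, the jaw is held and still, and the canister is standing. Handing in.

```bash
python3 -c "
from workcell import env
print(env.finish_job())"
```

```text
the job is handed in; nothing more can be done
None
```

I set the smallest canister down upright and released on the open bench, clear of the jig, then pulled the jaw until its pointer was within about 1 mm of the index. I handed the job in at about 15 s with the gripper still holding the jaw there; the hand-in gave no verdict.

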